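# Turn over a spray test panel with a turning stand

## Task

Turn the spray test panel over for its next coat without picking it up: push it along the worktop into the orange turning stand so that it rides up and leans on the stand, then reach behind the stand and push its raised edge back towards the open side, so that it falls over with its bare white side up. Finally push it back until it lies flat on the worktop in front of the stand, about a finger's width clear of it, and leave the two paint jars and the paper cup alone.

Things in the scene. Friction and masses are not known exactly. Their poses are not given: they have to be found in the camera images.
- panel: Loose rigid plastic panel, 90 (x) by 120 (y) by 8 mm, long edges rounded, about 80 g; one side sprayed green with four swatches (up at the start), the other bare white. Origin: centre of the white face; z points out of the green face: up at the start, down at the end. It starts flat, +x edge towards the stand, up to 15 degrees askew to it, its centre 85 to 105 mm before the toe line.
- panel_center (a point): Centre of the panel, 4 mm from either face; axes as the panel's.
- panel_far_edge (a point): Middle of the panel's +x edge (120 mm long), which faces the stand at the start and is the one to be raised.
- panel_near_edge (a point): Middle of the panel's -x edge, away from the stand at the start; the edge to push, and the one that stays down as the panel tips. Come down to it from above: a fixed blue bench vice, 80 mm high, stands between the robot and the work, and a grey drawer cabinet, 191 mm high, to the right of it.
- turning_stand: Orange turning stand of slippery plastic, fixed. Origin on the worktop, middle of its front toe line; x points into the stand (the way to push the panel), y along its front, z up. Two cheeks at |y| = 35 to 71 mm, a 70 mm gap between them. Their front is a concave ramp from (x, z) = (0, 0) through (10, 6), (20, 16), (29, 28), (36, 44) to (42, 66) mm.
- stand_crest (a point): Top of the ramp, midway between the cheeks (over the gap), 44 mm behind the toe line and 68 mm up: the highest level of the stand. A panel pushed in squarely until its near edge is at the toe line leans here at about 60 degrees, far edge about 77 mm high and 45 mm behind the toe line, and stays when let go. Pushed past upright it falls by itself away from the stand.
- stand_gap (a point): Middle of the gap on the worktop, 40 mm behind the toe line. The gap is open down to the worktop from the front to a tie bar, 5 mm high, that joins the cheeks at 68 to 82 mm behind the toe line; nothing is higher than 7 mm further back than 47 mm behind the toe line. Fingers come down here or further back, to reach behind the panel.
- jar_brown: Small paint jar with a brown cap, 35 mm across, 41 mm high, standing beside the work on the stand's +y side. Its origin is the centre of its underside. Bystander: leave it where it stands.
- jar_red: Small white-capped paint jar with red paint at its foot, 39 mm across, 63 mm high, standing on the stand's -y side. Its origin is the centre of its underside. Bystander: leave it where it stands.
- mix_cup: Small white paper cup, 32 mm across, 32 mm high, standing beside the stand on its +y side. Its origin is the centre of its underside. Bystander: leave it where it stands.

How it is judged:
On the way, in this order (a step that is already met when the one before it is completed fails the run):
1. the panel is tipped up by at least 46 degrees, short of upright, leaning on the stand (angle between panel's own z axis and vertical between 0.8 and 1.57 rad and contact force between panel and turning_stand above 0.03 N), for 0.2 s.
2. the panel has gone over, bare white side up (angle between panel's own z axis and vertical above 2.9 rad), for 0.1 s.
At the end, for the whole second after the job is handed in: Panel at rest, white side up, flat on the worktop (within 3 degrees, centre under 8 mm high), its centre 53 to 200 mm before the toe line and within 80 mm of the stand's middle, not touching the stand; jars and cup upright, within 15 mm of where they stood (angle between panel's own z axis and vertical above 3.09 rad and height (world z) of panel_center below 0.008 m and x of panel_center in the frame of turning_stand between -0.2 and -0.053 m and y of panel_center in the frame of turning_stand between -0.08 and 0.08 m and linear speed of panel below 0.01 m/s and angular speed of panel below 0.1 rad/s and contact force between panel and turning_stand below 0.05 N and not (distance of any of jar_brown, jar_red, mix_cup from where it was at the start of the episode above 0.015 m or angle between any of jar_brown, jar_red, mix_cup's own z axis and vertical above 0.3 rad)).
It fails at once if the panel is lifted or carried: both its edges more than 35 mm up, or its centre more than 75 mm up (height (world z) of panel_center above 0.075 m or height (world z) of each of panel_far_edge, panel_near_edge above 0.035 m).
It fails at once if a jar or the cup is shifted by more than 15 mm or tipped (distance of any of jar_brown, jar_red, mix_cup from where it was at the start of the episode above 0.015 m or angle between any of jar_brown, jar_red, mix_cup's own z axis and vertical above 0.3 rad).
It also fails if it takes over 69 s, if anything falls off the work surface, if the arm or the gripper's body presses on something with over 40 N, if the wrist force passes 120 N, or if a joint passes its speed limit or range.

## Robot

A 7-joint arm with a two-finger parallel gripper is mounted at the origin on a cart in front of the work surface, level with it; the furniture and walls round the work are solid. World frame = base frame: x ahead of the robot, y to its left, z up, the work surface at z = 0. Lengths are in m, angles in rad, forces in N, time in s.
With the tool pointing down it reaches from about 0.4 to 0.9 m from the base axis. Payload 5.6 kg.
Tool frame: the origin (TCP) lies where the fingers leave the gripper's body, on its centre line; the fingertips stand 88 mm ahead of it and the grasp point (between the pads) lies 69 mm ahead of it; z points along the fingers, y is the line along which they close (so a half turn about z gives the same grasp; the last joint's range is limited). The gripper opens to 92 mm and grips with 3 to 60 N. Pads are 20 mm wide; open, the fingers measure 128 mm over their backs; the gripper's body (75 mm by 189 mm) begins 69 mm behind the grasp point.
Start: joints at [-1.16, 0.468, -0.012, 1.603, 0.006, 1.071, -0.056], TCP at [0.285, 0.584, 0.303] pointing down, gripper open.
Joint ranges: [-2.53, 2.53], [-0.31, 2.02], [-1.57, 1.55], [0.28, 2.44], [-1.29, 4.43], [0.15, 1.84], [-2.92, 2.92]. Speed limits (rad/s): [2.57, 2.57, 3.14, 3.14, 3.14, 3.14, 3.14].

## Interface

Orientations are given as a rotation vector (axis times angle).
In Python, from workcell import env gives the robot as it stands.
- The arm moves only by the tool play_rows, never from a script. Its arguments are lists of equal length, an entry for each row: "xyz": the shift along the tool's x, y, z in cm, a list of three; "twist": the turn about the tool's z in rad; "grip": the closure, from 0 (fully open) to 1 (shut). A call has 1 to 12 rows; each row is the pose to reach, as a shift and turn from the pose commanded when the call began, along the tool's axes at that moment; what a row does not reach only later rows make up. A row lasts 1/12 s, in which the tool goes at most 41.7 mm and 7.16 degrees, less where a joint would pass 70% of its speed; a pose out of reach is approached as far as the arm can. A call with a gripper value outside its range is refused whole. The fingers move at their own pace and stop on an object; "squeeze" is the grip in N (left out, the last holds). Time passes only in rows, so rows that repeat a pose let the fingers close. It gives the time, the measured TCP pose, the force, the opening and the grip force at its end, in the units of the state.
- env.get_obs(): the state, without advancing time (a new reading comes with each control period).
- env.camera(name): name is "side" or "top" or "wrist"; returns (picture, depth): 480x640x3 uint8, red, green, blue; 480x640 float32, m along the optical axis (not along the pixel's ray), 0 where there is no reading.
- env.get_calibration(name): a dict with "fx", "fy", "cx", "cy" (pixels), "R" (3x3) and "t" (3): a world point X has camera coordinates R X + t; the wrist camera has in their place "mount" (4x4, takes a point from camera to tool coordinates, whose origin is the TCP and whose axes are the flange's). Camera axes: x right, y down, z forward; pixel columns grow to the right and rows downward; lengths in m; the calibration is good to about 2 mm. A picture is of the moment at which its call begins: read the wrist's pose just before it. get_calibration takes no time and is no camera call.
- env.hand_in(): hands the job in; it is judged then, once.
The state is a dict: "clock": time; "joint_positions": joint angles; "joint_vel": joint speeds; "tau": joint torques, N m; "tcp_pos": TCP position; "eef_rot": TCP orientation; "force": force on the tool from outside, world axes, zero at the start; "ft_torque": the same for the moment, N m; "opening": opening from 0.0 (shut) to 1.0 (fully open); "grasp_force": force on a finger pad.
Only numpy, scipy, OpenCV 4.12 (cv2) and the standard library are available. Lean on these libraries where they do the work, as an engineer would, in place of code of your own. Each camera call takes 0.05 s, during which the arm holds its last target. There are 200 camera calls.

## Working session

There is one attempt and no reset: what is moved stays moved. The work goes in short steps, Python scripts to look and compute and a tool call to move; the robot and the scene stay as the last step left them, time stands still between calls to the robot, and variables do not carry over. Pictures are saved under pics/ and viewed, at most 10 in all, crops included, and the job is handed in when it is done.

Besides the shell and the picture viewer there is one more tool, called after ">>>" by a JSON object that holds its "api" and its "payload". play_rows: Moves the arm, as the interface text tells. Its arguments: {"type":"object","properties":{"xyz":{"type":"array","items":{"type":"array","items":{"type":"number"}}},"twist":{"type":"array","items":{"type":"number"}},"grip":{"type":"array","items":{"type":"number"}},"squeeze":{"type":"number"}},"required":["xyz","twist","grip"]}

```bash
ls; mkdir -p pics; cat > h.py <<'E'
import numpy as np, cv2
from workcell import env
from scipy.spatial.transform import Rotation as Rr
def shot(n):
    c=env.get_calibration(n)
    if n=='wrist':
        o=env.get_obs(); T=np.eye(4); T[:3,:3]=Rr.from_rotvec(o['eef_rot']).as_matrix(); T[:3,3]=o['tcp_pos']
        M=T@np.array(c['mount']); c['R']=M[:3,:3].T; c['t']=-c['R']@M[:3,3]
    im,d=env.camera(n); return im,d,c
def ray(c,uv,z):
    R=np.array(c['R']);t=np.array(c['t']); o=-R.T@t
    uv=np.atleast_2d(uv).astype(float)
    d=np.c_[(uv[:,0]-c['cx'])/c['fx'],(uv[:,1]-c['cy'])/c['fy'],np.ones(len(uv))]@R
    return o+d*((z-o[2])/d[:,2])[:,None]
def pts(c,d):
    v,u=np.mgrid[:480,:640]; P=np.stack([(u-c['cx'])/c['fx']*d,(v-c['cy'])/c['fy']*d,d],-1)
    return (P-np.array(c['t']))@np.array(c['R'])
def save(n,im): cv2.imwrite('pics/'+n+'.png',im[...,::-1])
E
python3 - <<'E'
from h import *
for n in('top','side'):
    im,d,c=shot(n); save(n+'0',im); np.savez(n+'0.npz',im=im,d=d)
o=env.get_obs(); print(o['tcp_pos'],o['eef_rot'],o['clock'],Rr.from_rotvec(o['eef_rot']).as_matrix().round(3))
E
```

```text
pics
[0.28484737 0.58385165 0.30183842] [-7.06828892e-01 -3.06082013e+00  2.43696029e-03] 0.1 [[-0.899  0.438 -0.001]
 [ 0.438  0.899 -0.001]
 [-0.    -0.002 -1.   ]]
```

View pics/top0.png

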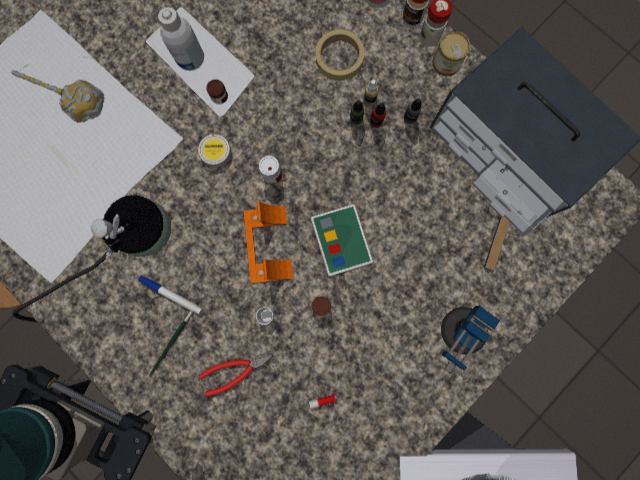

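View pics/side0.png

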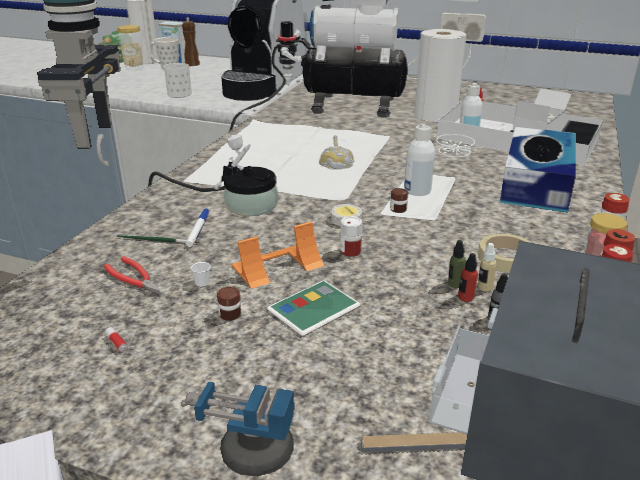

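The top view shows the green panel at about (342,240). The orange stand is to its left, with cheek toes near (287,215) and (292,270) and the tie bar near x=250. The brown jar is at (321,306), the cup at (265,316) and the red jar at (270,168). The side view shows the same layout, with the vice and cabinet in front.

```bash
cat > meas.py <<'E'
from h import *
def orange(im):
    h=cv2.cvtColor(im,cv2.COLOR_RGB2HSV); return (h[...,0]>6)&(h[...,0]<16)&(h[...,1]>190)&(h[...,2]>120)
if __name__=='__main__':
    for n in('top','side'):
        z=np.load(n+'0.npz'); im,d=z['im'],z['d']; c=env.get_calibration(n); P=pts(c,d)
        m=orange(im); m[:, :]&=d>0
        k,lab,st,_=cv2.connectedComponentsWithStats(m.astype('u1')); i=1+np.argmax(st[1:,4])
        print(n,'orange',[s.tolist() for s in st[1:] if s[4]>60])
        mm=np.zeros_like(m)
        for j in range(1,k):
            if st[j,4]>60 and 200<st[j,0]<330 and 190<st[j,1]<290: mm|=lab==j
        Q=P[mm]; print('stand pts',len(Q),Q.min(0).round(3),Q.max(0).round(3))
        np.save(n+'_or.npy',Q)
        hs=cv2.cvtColor(im,cv2.COLOR_RGB2HSV)
        g=(hs[...,0]>65)&(hs[...,0]<95)&(hs[...,1]>100)&(hs[...,2]>40); g[:, :260]=0; g[:,400:]=0;g[:190]=0;g[350:]=0
        cs,_=cv2.findContours(g.astype('u1'),0,2); q=max(cs,key=cv2.contourArea)
        r=cv2.boxPoints(cv2.minAreaRect(q)) if n=='top' else cv2.approxPolyDP(cv2.convexHull(q),8,True)[:,0]
        print('green corners',ray(c,r,0.008).round(4).tolist()); print('depth z',np.median(P[g][:,2]))
        print('cam',(-np.array(c['R']).T@c['t']).round(3))
        z0={'jb':((321,306),.041),'jr':((269,163),.063),'cup':((265,316),.032)}
        if n=='top':
            for kk,(uv,hh) in z0.items(): print(kk,ray(c,uv,hh).round(3),P[uv[1],uv[0]].round(3))
E
python3 meas.py
python3 - <<'E'
from h import *
im=np.load('top0.npz')['im']; save('topc',cv2.resize(im[150:340,220:400],None,fx=4,fy=3.1,interpolation=2)[:600])
E
```

```text
top orange [[244, 202, 49, 81, 1238], [264, 204, 23, 20, 365]]
stand pts 1603 [ 0.461  0.348 -0.004] [0.608 0.441 0.071]
green corners [[0.5812, 0.3065, 0.008], [0.6042, 0.2302, 0.008], [0.5, 0.2008, 0.008], [0.4776, 0.2759, 0.008]]
depth z 0.007782675697972864
cam [0.418 0.281 0.909]
jb [[0.415 0.293 0.041]] [0.415 0.293 0.038]
jr [[0.676 0.386 0.063]] [0.677 0.386 0.06 ]
cup [[0.398 0.395 0.032]] [0.397 0.399 0.001]Traceback (most recent call last):
  File "meas.py", line 8, in <module>
    k,lab,st,_=cv2.connectedComponentsWithStats(m.astype('u1')); i=1+np.argmax(st[1:,4])
                                                                     ~~~~~~~~~^^^^^^^^^^
    return _wrapfunc(a, 'argmax', axis=axis, out=out, **kwds)
    return bound(*args, **kwds)
ValueError: attempt to get argmax of an empty sequence
```

```bash
python3 - <<'E'
from h import *
for n in('top','side'):
    Q=np.load(n+'_or.npy'); top=Q[Q[:,2]>.05]; low=Q[Q[:,2]<.02]
    print(n,len(top),len(low))
    r=cv2.minAreaRect((Q[:,:2]*1000).astype('f4')); print(r, cv2.boxPoints(r).round(1).tolist())
    if len(top)>10:
        r=cv2.minAreaRect((top[:,:2]*1000).astype('f4')); print('crest',r, top.mean(0))
E
```

```text
top 116 1209
((534.201171875, 395.0704345703125), (143.0377655029297, 80.98462677001953), 6.361057758331299) [[458.6000061035156, 427.3999938964844], [467.6000061035156, 346.8999938964844], [609.7999877929688, 362.79998779296875], [600.7999877929688, 443.20001220703125]]
crest ((532.52490234375, 398.0177917480469), (140.38645935058594, 6.086677074432373), 6.7418131828308105) [0.53076932 0.39749514 0.06717549]Traceback (most recent call last):
  File "<stdin>", line 3, in <module>
    fid = stack.enter_context(open(os.fspath(file), "rb"))
                              ~~~~^^^^^^^^^^^^^^^^^^^^^^^
FileNotFoundError: [Errno 2] No such file or directory: 'side_or.npy'
```

View pics/topc.png

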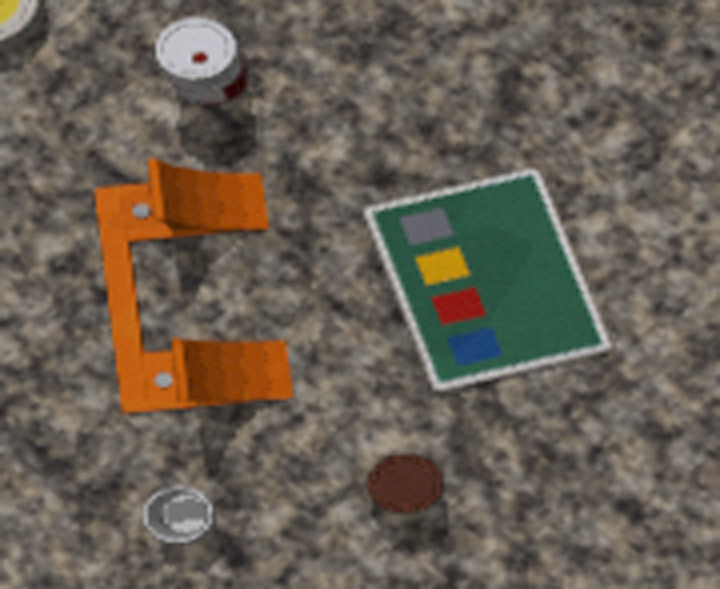

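The crop shows the cheek toes at right ends (267,200) and (290,370), and the panel's far edge running (368,210) to (438,388). From the measurements:
- **Stand:** toe origin about (0.538, 0.355), with the push direction about (-0.113, 0.994).
- **Panel:** centre about 101 mm before the toe line, and about 10° askew.

I'll move to behind the near edge, high up, with the tool's x along the push direction.

>>> {"api": "play_rows", "payload": {"xyz": [[-42.1, -25, 0], [-42.1, -25, 0], [-42.1, -25, 0], [-42.1, -25, 0], [-42.1, -25, 0], [-42.1, -25, 0], [-42.1, -25, 0], [-42.1, -25, 0], [-42.1, -25, 0], [-42.1, -25, 0], [-42.1, -25, 0], [-42.1, -25, 0]], "twist": [0.1, 0.2, 0.3, 0.4, 0.5, 0.6, 0.7, 0.8, 0.9, 1.0, 1.003, 1.003], "grip": [0.46, 0.46, 0.46, 0.46, 0.46, 0.46, 0.46, 0.46, 0.46, 0.46, 0.46, 0.46]}}

```text
clock: 1.1
tcp_pos: [0.5551, 0.1712, 0.3026]
eef_rot: [2.094, 2.34, -0.001]
force: [0.1, 0.7, 0.3]
opening: 0.539
grasp_force: 0.0
```

```bash
cat >> h.py <<'E'
O=np.array([.538,.3546]); XS=np.array([-.113,.9936]); YS=np.array([-.9936,-.113])
def st(p): p=np.asarray(p); q=p[...,:2]-O; return np.stack([q@XS,q@YS,p[...,2]],-1)
def where():
    o=env.get_obs(); R=Rr.from_rotvec(o['eef_rot']).as_matrix(); tip=o['tcp_pos']+.088*R[:,2]
    yaw=np.degrees(np.arctan2(R[1,0],R[0,0])-np.arctan2(XS[1],XS[0]))
    print('t',o['clock'],'tip_s mm',(st(tip)*1000).round(1),'yaw err',yaw.round(2),'tilt',R[:2,2].round(3),'open',o['opening'],'F',np.round(o['force'],1))
E
python3 -c "
from h import *
where(); print(env.get_obs()['joint_positions'])"
```

```text
t 1.1 tip_s mm [-184.3    3.7  214.6] yaw err -0.15 tilt [ 0.    -0.001] open 0.5393427157718276 F [0.1 0.7 0.3]
[-0.63619833  0.35635263  0.351674    1.79670104 -0.14051666  1.01311966
 -0.11959691]
```

>>> {"api": "play_rows", "payload": {"xyz": [[0, 0, 4], [0, 0, 8], [0, 0, 12], [0, 0, 15], [0, 0, 18], [0, 0, 20], [0, 0, 20.7], [0, 0, 21.1], [0, 0, 21.1], [0, 0, 21.1]], "twist": [0, 0, 0, 0, 0, 0, 0, 0, 0, 0], "grip": [0.46, 0.46, 0.46, 0.46, 0.46, 0.46, 0.46, 0.46, 0.46, 0.46]}}

```text
clock: 1.93
tcp_pos: [0.5545, 0.1751, 0.0928]
eef_rot: [2.091, 2.344, 0.002]
force: [-0.4, -0.7, 1.0]
opening: 0.54
grasp_force: 0.0
```

```bash
python3 -c "
from h import *
where()
im,d,c=shot('side'); save('side1',im)"
```

```text
t 1.9333 tip_s mm [-180.2    3.8    4.8] yaw err 0.04 tilt [0.002 0.001] open 0.5400565985628131 F [-0.4 -0.7  1. ]
```

View pics/side1.png

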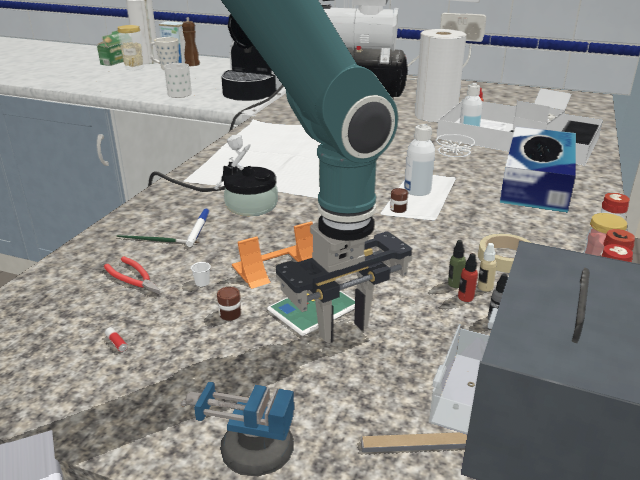

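Both fingertips are down at about (327,335) and (365,325), just behind the panel's near edge. I'll push slowly.

>>> {"api": "play_rows", "payload": {"xyz": [[0.7, 0, 0.1], [1.4, 0, 0.1], [2.1, 0, 0.1], [2.8, 0, 0.1], [3.5, 0, 0.1], [4.2, 0, 0.1], [4.9, 0, 0.1], [5.6, 0, 0.1], [6.2, 0, 0.1], [6.8, 0, 0.1], [7.2, 0, 0.1], [7.2, 0, 0.1]], "twist": [0, 0, 0, 0, 0, 0, 0, 0, 0, 0, 0, 0], "grip": [0.46, 0.46, 0.46, 0.46, 0.46, 0.46, 0.46, 0.46, 0.46, 0.46, 0.46, 0.46]}}

```text
clock: 2.98
tcp_pos: [0.5453, 0.2478, 0.0907]
eef_rot: [-2.09, -2.345, -0.001]
force: [0.2, 0.6, 0.6]
opening: 0.538
grasp_force: 0.0
```

```bash
cat > loc.py <<'E'
from h import *
import sys
where()
im,d,c=shot('side'); P=st(pts(c,d))
hs=cv2.cvtColor(im,cv2.COLOR_RGB2HSV)
g=(hs[...,0]>65)&(hs[...,0]<90)&(hs[...,1]>90)&(hs[...,2]>40)&(d>0)&(P[...,2]<.09)&(np.abs(P[...,0])<.22)&(np.abs(P[...,1])<.1)
if g.sum()>30:
    Q=P[g]; m=Q.mean(0); n=np.linalg.svd(Q-m,full_matrices=False)[2][2]; n*=np.sign(n[2])
    print('green n',g.sum(),'mean',(m*1000).round(1),'normal',n.round(3),'min/max mm',(np.percentile(Q,2,0)*1000).round(),(np.percentile(Q,98,0)*1000).round())
save(sys.argv[1],im)
E
python3 loc.py side2
```

```text
t 2.9833 tip_s mm [-106.9    4.8    2.7] yaw err 0.12 tilt [0.    0.001] open 0.5379626609471082 F [0.2 0.6 0.6]
green n 136 mean [-79.    7.5   7.2] normal [ 0.021 -0.005  1.   ] min/max mm [-89. -26.   5.] [-42.  54.  10.]
```

View pics/side2.png

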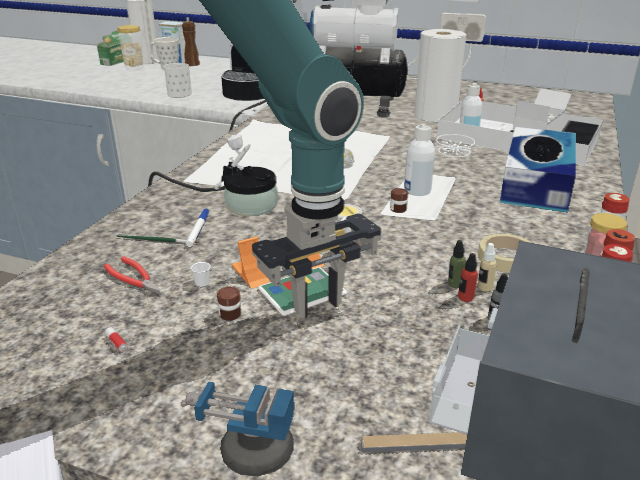

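The panel is squared against both fingers and still flat, with its far edge just before the toes. I'll keep pushing it up the ramp.

>>> {"api": "play_rows", "payload": {"xyz": [[0.5, 0, 0], [1, 0, 0], [1.5, 0, 0], [2, 0, 0], [2.5, 0, 0], [3, 0, 0], [3.5, 0, 0], [4, 0, 0], [4.5, 0, 0], [5, 0, 0], [5.5, 0, 0], [5.5, 0, 0]], "twist": [0, 0, 0, 0, 0, 0, 0, 0, 0, 0, 0, 0], "grip": [0.46, 0.46, 0.46, 0.46, 0.46, 0.46, 0.46, 0.46, 0.46, 0.46, 0.46, 0.46]}}

```text
clock: 4.03
tcp_pos: [0.539, 0.3027, 0.0907]
eef_rot: [-2.089, -2.346, -0.001]
force: [-0.7, -0.4, -0.5]
opening: 0.538
grasp_force: 0.1
```

```bash
python3 loc.py side3
```

```text
t 4.0333 tip_s mm [-51.6   4.9   2.7] yaw err 0.13 tilt [0.    0.001] open 0.5380050099967542 F [-0.7 -0.4 -0.5]
green n 234 mean [-28.    4.4  13.6] normal [-0.507 -0.002  0.862] min/max mm [-38. -27.   8.] [-17.  55.  20.]
```

>>> {"api": "play_rows", "payload": {"xyz": [[0.5, 0, 0], [1, 0, 0], [1.5, 0, 0], [2, 0, 0], [2.4, 0, 0], [2.8, 0, 0], [3.2, 0, 0], [3.6, 0, 0], [3.9, 0, 0], [4.1, 0, 0], [4.1, 0, 0], [4.1, 0, 0]], "twist": [0, 0, 0, 0, 0, 0, 0, 0, 0, 0, 0, 0], "grip": [0.46, 0.46, 0.46, 0.46, 0.46, 0.46, 0.46, 0.46, 0.46, 0.46, 0.46, 0.46]}}

```text
clock: 5.08
tcp_pos: [0.5351, 0.3405, 0.0909]
eef_rot: [2.092, 2.342, -0.002]
force: [-1.0, -4.6, 3.7]
opening: 0.539
grasp_force: 2.4
```

```bash
python3 loc.py side4
```

```text
t 5.0833 tip_s mm [-13.8   4.5   2.9] yaw err -0.02 tilt [ 0.    -0.002] open 0.5385208780677928 F [-1.  -4.6  3.7]
green n 780 mean [12.6  6.8 32.3] normal [-0.863  0.001  0.506] min/max mm [ -2. -32.   9.] [36. 55. 72.]
```

View pics/side4.png

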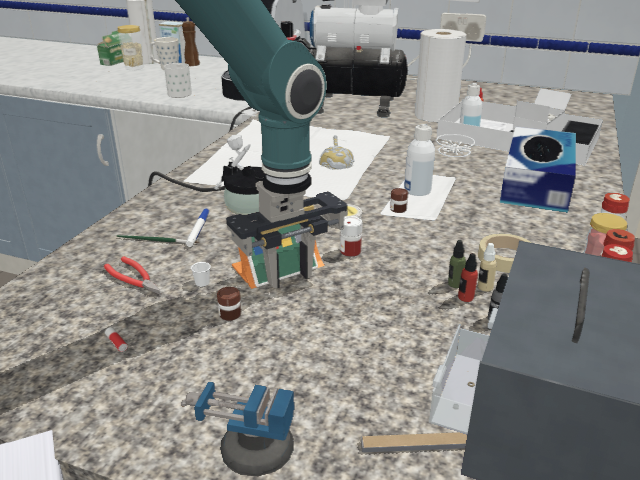

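The panel leans at about 60°, near edge at the toe line. I'll back off gently, then rise and check that it stays.

>>> {"api": "play_rows", "payload": {"xyz": [[-0.2, 0, 0], [-0.5, 0, 0], [-1, 0, 0], [-2, 0, 0], [-3, 0, 0], [-4, 0, 0], [-4, 0, -4], [-4, 0, -8], [-4, 0, -12], [-4, 0, -16], [-4, 0, -19], [-4, 0, -19]], "twist": [0, 0, 0, 0, 0, 0, 0, 0, 0, 0, 0, 0], "grip": [0.46, 0.46, 0.46, 0.46, 0.46, 0.46, 0.6, 0.7, 0.8, 0.9, 1, 1]}}

```text
clock: 6.13
tcp_pos: [0.5422, 0.3021, 0.288]
eef_rot: [2.091, 2.341, 0.019]
force: [0.2, -0.5, 0.7]
opening: 0.125
grasp_force: 0.0
```

```bash
python3 loc.py side5
```

```text
t 6.1333 tip_s mm [-52.1   0.8 200. ] yaw err -0.04 tilt [0.01  0.007] open 0.12541271367683005 F [ 0.2 -0.5  0.7]
green n 1566 mean [12.6  3.  32.8] normal [-0.858  0.004  0.514] min/max mm [ -2. -50.   9.] [36. 54. 72.]
```

It stays, leaning at 59°. Next I go behind it with the fingers shut.

>>> {"api": "play_rows", "payload": {"xyz": [[3, 0, 0], [6, 0, 0], [9, 0, 0], [12, 0, 0], [14, 0, 0], [14, 0, 0], [14, 0, 4], [14, 0, 8], [14, 0, 11], [14, 0, 14], [14, 0, 15], [14, 0, 15]], "twist": [0, 0, 0, 0, 0, 0, 0, 0, 0, 0, 0, 0], "grip": [1, 1, 1, 1, 1, 1, 1, 1, 1, 1, 1, 1]}}

```text
clock: 7.18
tcp_pos: [0.522, 0.4384, 0.1265]
eef_rot: [-2.093, -2.343, 0.012]
force: [-1.1, -1.2, 0.2]
opening: 0.003
grasp_force: 0.0
```

```bash
python3 loc.py side6
```

```text
t 7.1833 tip_s mm [84.6  7.  38.5] yaw err -0.04 tilt [-0.005 -0.006] open 0.003318376164952978 F [-1.1 -1.2  0.2]
green n 1627 mean [12.4  3.3 32.7] normal [-0.857  0.004  0.515] min/max mm [ -3. -50.   9.] [36. 54. 72.]
```

View pics/side6.png

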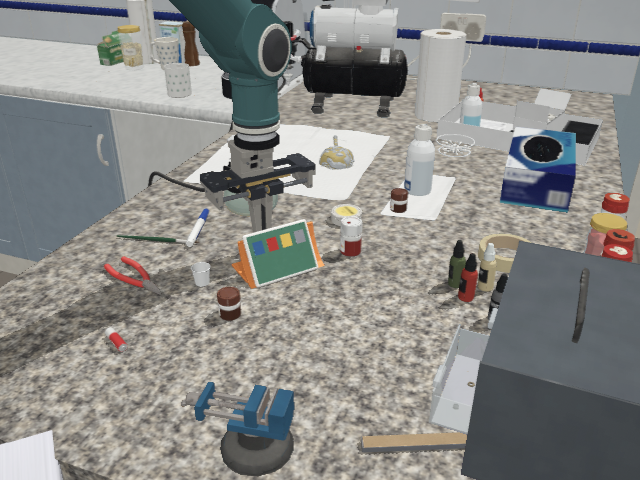

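The panel leans on the stand, centred around (280,252), and the shut fingers stand behind it over the gap. I'll push its raised edge back.

>>> {"api": "play_rows", "payload": {"xyz": [[0, 0, -0.6], [-0.6, 0, -0.6], [-1.2, 0, -0.6], [-1.8, 0, -0.6], [-2.4, 0, -0.6], [-3, 0, -0.6], [-3.6, 0, -0.6], [-4.2, 0, -0.6], [-4.8, 0, -0.6], [-5.2, 0, -0.6], [-5.5, 0, -0.6], [-5.5, 0, -0.6]], "twist": [0, 0, 0, 0, 0, 0, 0, 0, 0, 0, 0, 0], "grip": [1, 1, 1, 1, 1, 1, 1, 1, 1, 1, 1, 1]}}

```text
clock: 8.23
tcp_pos: [0.5298, 0.3856, 0.1366]
eef_rot: [2.092, 2.343, -0.001]
force: [0.5, 0.5, -0.7]
opening: 0.007
grasp_force: 0.0
```

```bash
python3 loc.py side7
```

```text
t 8.2333 tip_s mm [31.7  4.6 48.6] yaw err -0.02 tilt [-0. -0.] open 0.007345263039374442 F [ 0.5  0.5 -0.7]
green n 992 mean [ 4.6  5.9 45.7] normal [-0.971  0.003  0.24 ] min/max mm [ -5. -49.   9.] [15. 55. 82.]
```

>>> {"api": "play_rows", "payload": {"xyz": [[-0.6, 0, 0], [-1.2, 0, 0], [-1.8, 0, 0], [-2.4, 0, 0], [-3, 0, 0], [-3.6, 0, 0], [-4, 0, 0], [-4, 0, 0], [-4, 0, 0], [-4, 0, 0], [-4, 0, 0], [-4, 0, 0]], "twist": [0, 0, 0, 0, 0, 0, 0, 0, 0, 0, 0, 0], "grip": [1, 1, 1, 1, 1, 1, 1, 1, 1, 1, 1, 1]}}

```text
clock: 9.28
tcp_pos: [0.5339, 0.3472, 0.1367]
eef_rot: [-2.091, -2.345, -0.0]
force: [-0.5, -0.7, -0.1]
opening: 0.008
grasp_force: 0.0
```

```bash
python3 loc.py side8
```

```text
t 9.2833 tip_s mm [-6.8  4.9 48.7] yaw err 0.07 tilt [0. 0.] open 0.007926416325465178 F [-0.5 -0.7 -0.1]
```

View pics/side8.png

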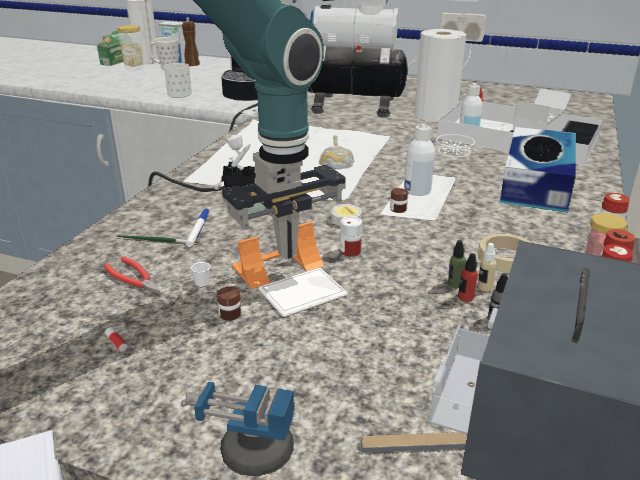

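The panel has gone over, white side up, at about (303,291). I'll measure how far it is from the stand.

```bash
cat > white.py <<'E'
from h import *
where()
im,d,c=shot('side')
hs=cv2.cvtColor(im,cv2.COLOR_RGB2HSV)
w=((hs[...,1]<40)&(hs[...,2]>150)).astype('u1'); w[:255]=0; w[330:]=0; w[:,:250]=0; w[:,360:]=0
cs,_=cv2.findContours(w,0,2); q=max(cs,key=cv2.contourArea)
X=st(ray(c,q[:,0],.008))[:,:2]*1000
r=cv2.minAreaRect(X.astype('f4')); print(r,cv2.boxPoints(r).round(1).tolist())
m=np.zeros_like(w); cv2.drawContours(m,[q],-1,1,-1); P=st(pts(c,d))[cv2.erode(m,np.ones((5,5)))>0]
n=np.linalg.svd(P-P.mean(0),full_matrices=False)[2][2]; print('depth mean',(P.mean(0)*1000).round(1),'normal',n.round(3))
E
python3 white.py
```

```text
t 9.3333 tip_s mm [-6.9  4.8 48.7] yaw err 0.07 tilt [0. 0.] open 0.007485783221569956 F [-0.9  0.1  0.4]
((-60.82461929321289, -1.3814544677734375), (170.55401611328125, 213.83274841308594), 56.057472229003906) [[-197.10000610351562, -12.399999618530273], [-19.700000762939453, -131.8000030517578], [75.5, 9.699999809265137], [-101.9000015258789, 129.10000610351562]]
depth mean [-76.   -5.2   4.4] normal [-0.305  0.095 -0.948]
```

```bash
sed -i "s/hs\[...,2\]>150/hs[...,2]>195/; s/^cs,_/w=cv2.morphologyEx(w,2,np.ones((5,5),'u1'));cs,_/" white.py; python3 white.py
```

```text
t 9.3833 tip_s mm [-7.   4.8 48.7] yaw err 0.06 tilt [0. 0.] open 0.0043325430055599825 F [-0.1  0.4  0.1]
((-57.74640655517578, 4.467170715332031), (119.81024932861328, 92.25787353515625), 89.74569702148438) [[-104.0999984741211, -55.20000076293945], [-11.899999618530273, -55.599998474121094], [-11.399999618530273, 64.19999694824219], [-103.5999984741211, 64.5999984741211]]
depth mean [-60.7   4.7   8.1] normal [-0.476  0.088 -0.875]
```

The panel is square, with its centre at about -58 mm and its edge at -12 mm. I'll nudge it about 1 cm further for margin, with the shut fingers in the gap.

>>> {"api": "play_rows", "payload": {"xyz": [[1.5, 0, 0], [3, 0, 0], [3, 0, 1.5], [3, 0, 3], [3, 0, 4.2], [3, 0, 4.5], [2.4, 0, 4.5], [1.8, 0, 4.5], [1.2, 0, 4.5], [0.6, 0, 4.5], [0, 0, 4.5], [-0.5, 0, 4.5]], "twist": [0, 0, 0, 0, 0, 0, 0, 0, 0, 0, 0, 0], "grip": [1, 1, 1, 1, 1, 1, 1, 1, 1, 1, 1, 1]}}

```text
clock: 10.43
tcp_pos: [0.535, 0.3407, 0.0919]
eef_rot: [2.092, 2.343, 0.0]
force: [0.4, 0.2, 0.1]
opening: 0.007
grasp_force: 0.2
```

```bash
python3 white.py
```

```text
t 10.4333 tip_s mm [-13.4   4.5   3.9] yaw err -0.01 tilt [ 0. -0.] open 0.006839601998006415 F [0.4 0.2 0.1]
((-72.35809326171875, 4.135646820068359), (91.4495620727539, 120.09700775146484), 0.20953883230686188) [[-118.30000305175781, 64.0], [-117.9000015258789, -56.099998474121094], [-26.399999618530273, -55.70000076293945], [-26.899999618530273, 64.4000015258789]]
depth mean [-81.3   6.5   8.9] normal [-0.553  0.059 -0.831]
```

Centre at -72 mm, edge about 25 mm clear of the stand. I'll retreat back and up, then check.

>>> {"api": "play_rows", "payload": {"xyz": [[1, 0, 0], [2, 0, 0], [3, 0, 0], [3, 0, -3], [3, 0, -7], [3, 0, -11], [3, 0, -15], [3, 0, -18], [6, 0, -18], [9, 0, -18], [12, 0, -18], [12, 0, -18]], "twist": [0, 0, 0, 0, 0, 0, 0, 0, 0, 0, 0, 0], "grip": [1, 1, 1, 1, 1, 1, 1, 1, 1, 1, 1, 1]}}

```text
clock: 11.48
tcp_pos: [0.5165, 0.4704, 0.2716]
eef_rot: [-2.076, -2.352, -0.005]
force: [-2.4, 1.2, 0.2]
opening: 0.002
grasp_force: 0.0
```

```bash
python3 white.py; python3 -c "
from h import *
im,d,c=shot('side'); save('end',im)"
```

```text
t 11.4833 tip_s mm [117.9   8.4 183.6] yaw err 0.66 tilt [-0.001  0.005] open 0.002272117872689184 F [-2.4  1.2  0.2]
((-73.56781005859375, 4.303474426269531), (91.0615463256836, 117.3305892944336), 0.016502827405929565) [[-119.0999984741211, 63.0], [-119.0999984741211, -54.400001525878906], [-28.0, -54.29999923706055], [-28.100000381469727, 63.0]]
depth mean [-73.9   4.8   9.3] normal [-0.528  0.128 -0.839]
```

View pics/end.png

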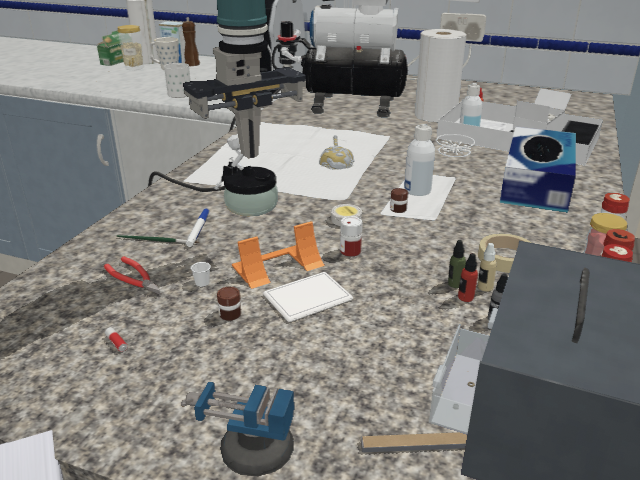

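The panel lies flat, white side up, at about (308,296), clear of the stand. The jars at (229,303) and (351,238) and the cup at (201,273) are where they started.

```bash
python3 -c "
from workcell import env
print(env.hand_in())"
```

```text
the job is handed in; nothing more can be done
None
```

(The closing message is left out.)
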